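Try the bench pliers and sort free from seized

ROBOT

A 7-joint arm with a two-finger parallel gripper is mounted at the origin on the work surface. World frame = base frame: x ahead of the robot, y to its left, z up, the work surface at z = 0. Lengths are in m, angles in rad, forces in N, time in s.
With the tool pointing down it reaches from about 0.425 to 0.95 m from the base axis. Payload 4.7 kg.
Tool frame: the origin (TCP) lies on the centre line of the jaws, within the pads' length; the fingertips stand 25 mm ahead of it and the grasp point (between the pads) lies 6 mm ahead of it; z points along the fingers, y is the line along which they close (so a half turn about z gives the same grasp; the last joint's range is limited). The gripper opens to 85 mm and grips with 20 to 120 N. Pads are 22 mm wide; open, the fingers measure 114 mm over their backs; the gripper's body (76 mm by 85 mm) begins 54 mm behind the grasp point. The pads swing forward as they close: fully open they stand 13 mm farther back than shut.
Start: joints at [1.249, 0.469, -0.049, 1.532, 0.024, 1.141, -0.082], TCP at [0.195, -0.646, 0.256] pointing down, gripper open.
Joint ranges: [-2.59, 2.59], [-0.33, 1.99], [-1.39, 1.29], [0.1, 2.45], [-1.04, 4.18], [0.21, 1.99], [-2.66, 2.66]. Speed limits (rad/s): [2.57, 2.57, 3.14, 3.14, 3.14, 3.14, 3.14].

INTERFACE

Orientations are given as a rotation vector (axis times angle).
In Python, from plant import move_ptp, movel, goto_joints, gripper_to, sleep, solve_ik, snapshot, Unreachable, job_done, get_time, get_qpos, get_joint_velocities, get_joint_torque, get_tcp_pos, get_tool_rot, get_contact_force, get_torque, get_grip_width, get_finger_force gives the robot as it stands. Calls block until the motion is done:
- move_ptp(position, orientation): joint-space move of the TCP to a pose.
- movel(position, attitude=None, speed=0.15): straight line of the TCP; attitude=None keeps the orientation; speed is the mean speed in m/s.
- goto_joints(angles): joint-space move.
- gripper_to(opening): opening from 0.0 (shut) to 1.0 (fully open); the grip force is fixed at half the most; returns when the fingers have stopped.
- sleep(seconds).
- solve_ik(position, orientation): joint angles nearest the present ones, or None.
- snapshot(name): name is "scene" or "top" or "wrist"; returns a dict with "pixels" (420x560x3 uint8, red, green, blue), "z_map" (420x560 float32, m along the optical axis (not along the pixel's ray), 0 where there is no reading), "mtx" (3x3 intrinsics, pixels), "camera_from_world" (4x4, takes a point from world to camera coordinates). Camera axes: x right, y down, z forward; pixel columns grow to the right and rows downward; lengths in m; the calibration is good to about 2 mm. A picture is of the moment at which its call begins.
A pose or a line that the arm cannot do raises Unreachable and nothing moves.
- job_done(): hands the job in; it is judged then, once.
Readings, each from a call of its own:
- get_time(): time.
- get_qpos(): joint angles.
- get_joint_velocities(): joint speeds.
- get_joint_torque(): joint torques, N m.
- get_tcp_pos(): TCP position.
- get_tool_rot(): TCP orientation.
- get_contact_force(): force on the tool from outside, world axes, zero at the start.
- get_torque(): the same for the moment, N m.
- get_grip_width(): opening from 0.0 (shut) to 1.0 (fully open).
- get_finger_force(): force on a finger pad.
Only numpy, scipy, OpenCV 4.12 (cv2) and the standard library are available. Lean on these libraries where they do the work, as an engineer would, in place of code of your own. Each camera call takes 0.05 s, during which the arm holds its last target. There are 200 camera calls.

TASK

Sort the four pairs of round-nose pliers on the bench by squeezing their handles to feel whether the joint is free or seized. Lay each pair that works freely in the wooden tool till, closed and one to a lane, and each seized pair in the steel repair pan. Set them down without dropping them, every pair lying flat on the floor of its tray.

Things in the scene. Friction and masses are not known exactly. Their poses are not given: they have to be found in the camera images.
- pliers_a: Round-nose jeweller's pliers, bare steel jaws and joint, dark red dipped handles, lying flat, a little open; 137 mm long, 14 mm thick, 0.1 kg. Four pairs, alike to the eye: looks do not tell free from seized. Origin: underside, between the handles, 38 mm behind the rivet. +x: from the origin to the rivet; z up. Jaws end 77 mm ahead of the origin, handles 60 mm behind it.
- pliers_b: As pliers_a. The frame of each pair belongs to one half, with its jaw on the +y side and its handle on the -y side; the other half turns on the rivet. The tool's centre line goes through the rivet, turned from the body's x axis by half the hinge reading, clockwise from above.
- pliers_c: As pliers_a. Width over the outsides of the handles, 38 mm behind the rivet: 42 mm closed, 51 to 56 mm as they lie at the start; there the outsides run nearly parallel. 80 mm behind the rivet: 35 mm closed, 55 to 64 mm at the start. Each handle is a bar 10 mm wide and 14 mm thick with upright sides.
- pliers_d: As pliers_a. The centre of mass of each pair is about 42 mm behind the rivet. Gripped across the handles 38 mm behind the rivet, a pair can be tried and carried in one grasp.
- pliers_a_hinge (a joint): Opening angle of pliers_a, rad: 0 closed, more is further open, 0.26 to 0.36 at the start, stop at 0.6. No spring: it stays where it is left. A free joint closes fully under 2 to 3 N squeezed across the handles; a seized one does not give at all to the gripper.
- pliers_b_hinge (a joint): Opening angle of pliers_b, as for pliers_a.
- pliers_c_hinge (a joint): Opening angle of pliers_c, as for pliers_a.
- pliers_d_hinge (a joint): Opening angle of pliers_d, as for pliers_a.
- till: Tool till (stock): shallow hardwood tray, fixed, 177 mm along its x, 206 mm along y; one divider along x makes two lanes, each 94 mm wide and 165 mm long inside, its middle 50 mm from the origin along +y or -y. Walls 6 mm thick, outer 18 mm and divider 14 mm high; floor 6 mm above the bench. Brass knob on its -x end. Origin: centre of the underside; z up.
- pan: Repair pan: shallow undivided bare steel tray, fixed, 177 mm along its x, 222 mm along y (inside 169 by 214 mm), walls 4 mm thick with a round rim up to 17 mm; floor 6 mm above the bench. Origin: centre of the underside, on the bench; z up.
There are look-alikes about, which are no part of the job. What is shaped like the pliers_d but turquoise or yellow is not meant.

How it is judged:
At the end, for the whole second after the job is handed in: The pairs that work freely lie flat (within 0.07 rad) on the till's floor, one in each lane, closed to less than 0.10 rad; the seized pairs lie flat (within 0.07 rad) on the repair pan's floor, neither resting on the other or on a wall; all are released and at rest (((x of pliers_a in the frame of till between -0.075 and 0.075 m and z of pliers_a in the frame of till between 0.002 and 0.01 m and (y of pliers_a in the frame of till between 0.005 and 0.095 m or y of pliers_a in the frame of till between -0.095 and -0.005 m) and value of joint pliers_a_hinge below 0.1 rad) or (x of pliers_a in the frame of pan between -0.08 and 0.08 m and y of pliers_a in the frame of pan between -0.105 and 0.105 m and z of pliers_a in the frame of pan between 0.002 and 0.01 m)) and ((x of pliers_b in the frame of till between -0.075 and 0.075 m and z of pliers_b in the frame of till between 0.002 and 0.01 m and (y of pliers_b in the frame of till between 0.005 and 0.095 m or y of pliers_b in the frame of till between -0.095 and -0.005 m) and value of joint pliers_b_hinge below 0.1 rad) or (x of pliers_b in the frame of pan between -0.08 and 0.08 m and y of pliers_b in the frame of pan between -0.105 and 0.105 m and z of pliers_b in the frame of pan between 0.002 and 0.01 m)) and ((x of pliers_c in the frame of till between -0.075 and 0.075 m and z of pliers_c in the frame of till between 0.002 and 0.01 m and (y of pliers_c in the frame of till between 0.005 and 0.095 m or y of pliers_c in the frame of till between -0.095 and -0.005 m) and value of joint pliers_c_hinge below 0.1 rad) or (x of pliers_c in the frame of pan between -0.08 and 0.08 m and y of pliers_c in the frame of pan between -0.105 and 0.105 m and z of pliers_c in the frame of pan between 0.002 and 0.01 m)) and ((x of pliers_d in the frame of till between -0.075 and 0.075 m and z of pliers_d in the frame of till between 0.002 and 0.01 m and (y of pliers_d in the frame of till between 0.005 and 0.095 m or y of pliers_d in the frame of till between -0.095 and -0.005 m) and value of joint pliers_d_hinge below 0.1 rad) or (x of pliers_d in the frame of pan between -0.08 and 0.08 m and y of pliers_d in the frame of pan between -0.105 and 0.105 m and z of pliers_d in the frame of pan between 0.002 and 0.01 m)) and ((y of pliers_a in the frame of till between 0.005 and 0.095 m and x of pliers_a in the frame of till between -0.075 and 0.075 m) or (y of pliers_b in the frame of till between 0.005 and 0.095 m and x of pliers_b in the frame of till between -0.075 and 0.075 m) or (y of pliers_c in the frame of till between 0.005 and 0.095 m and x of pliers_c in the frame of till between -0.075 and 0.075 m) or (y of pliers_d in the frame of till between 0.005 and 0.095 m and x of pliers_d in the frame of till between -0.075 and 0.075 m)) and ((y of pliers_a in the frame of till between -0.095 and -0.005 m and x of pliers_a in the frame of till between -0.075 and 0.075 m) or (y of pliers_b in the frame of till between -0.095 and -0.005 m and x of pliers_b in the frame of till between -0.075 and 0.075 m) or (y of pliers_c in the frame of till between -0.095 and -0.005 m and x of pliers_c in the frame of till between -0.075 and 0.075 m) or (y of pliers_d in the frame of till between -0.095 and -0.005 m and x of pliers_d in the frame of till between -0.075 and 0.075 m)) and angle between each of pliers_a, pliers_b, pliers_c, pliers_d's own z axis and vertical below 0.07 rad and linear speed of each of pliers_a, pliers_b, pliers_c, pliers_d below 0.02 m/s and angular speed of each of pliers_a, pliers_b, pliers_c, pliers_d below 0.2 rad/s); the robot touches nothing.
It fails at once if pliers_a falls or flies free of the fingers (over 0.7 m/s, a drop of some 25 mm) (linear speed of pliers_a above 0.7 m/s and contact force between the fingers and pliers_a below 0.2 N).
It fails at once if pliers_b falls or flies free of the fingers (over 0.7 m/s, a drop of some 25 mm) (linear speed of pliers_b above 0.7 m/s and contact force between the fingers and pliers_b below 0.2 N).
It fails at once if pliers_c falls or flies free of the fingers (over 0.7 m/s, a drop of some 25 mm) (linear speed of pliers_c above 0.7 m/s and contact force between the fingers and pliers_c below 0.2 N).
It fails at once if pliers_d falls or flies free of the fingers (over 0.7 m/s, a drop of some 25 mm) (linear speed of pliers_d above 0.7 m/s and contact force between the fingers and pliers_d below 0.2 N).
It also fails if it takes over 99 s, if anything falls off the work surface, if the arm or the gripper's body presses on something with over 40 N, if the wrist force passes 120 N, or if a joint passes its speed limit or range.

## Working session

There is one attempt and no reset: what is moved stays moved. The work goes in short steps, each a Python script; the robot and the scene stay as the last script left them, time stands still between calls to the robot, and variables do not carry over. Pictures are saved under pics/ and viewed, at most 14 in all, crops included, and the job is handed in when it is done.

```bash
mkdir -p pics; ls; python3 - <<'E'
from plant import *
import cv2, numpy as np
for n in ["top","scene"]:
    s=snapshot(n); np.savez(f"{n}0.npz",**s); cv2.imwrite(f"pics/{n}0.png",cv2.resize(s["pixels"][:,:,::-1],(800,600),interpolation=cv2.INTER_CUBIC))
    print(n,s["mtx"].tolist(),np.round(s["camera_from_world"],3).tolist())
print(get_time(),get_tool_rot(),get_grip_width(),get_finger_force())
E
```

```text
pics
top [[500.4207646803784, 0.0, 280.42747528953714], [0.0, 500.4207646803784, 206.24216078217594], [0.0, 0.0, 1.0]] [[-0.024, -0.999, -0.028, 0.039], [-0.985, 0.029, -0.17, 0.467], [0.171, 0.024, -0.985, 1.168], [0.0, 0.0, 0.0, 1.0]]
scene [[536.2924894974409, 0.0, 281.21296752191114], [0.0, 536.2924894974409, 208.03029574928803], [0.0, 0.0, 1.0]] [[-0.193, 0.981, -0.002, 0.076], [0.746, 0.146, -0.65, -0.334], [-0.637, -0.127, -0.76, 1.719], [0.0, 0.0, 0.0, 1.0]]
0.1 [-3.10623902e+00 -4.58132049e-01  4.80251109e-04] 0.998053444119726 0.0
```

View pics/top0.png

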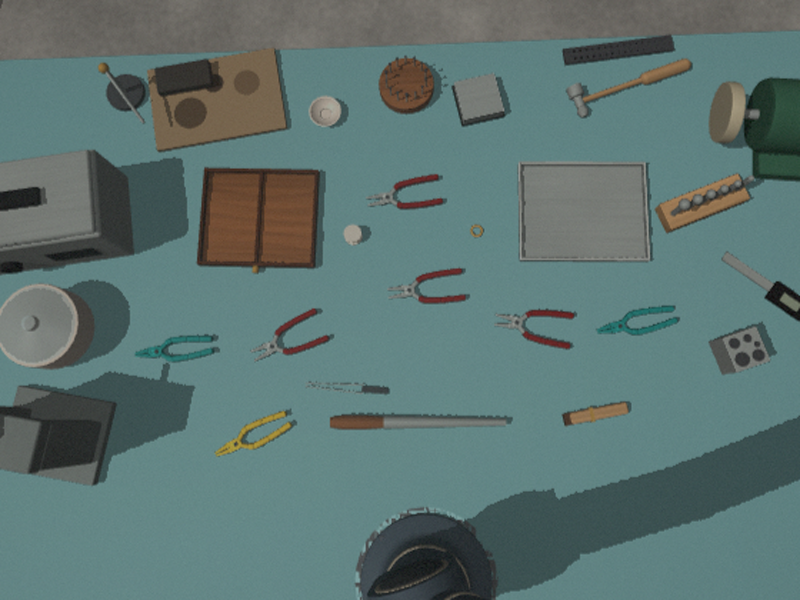

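View pics/scene0.png

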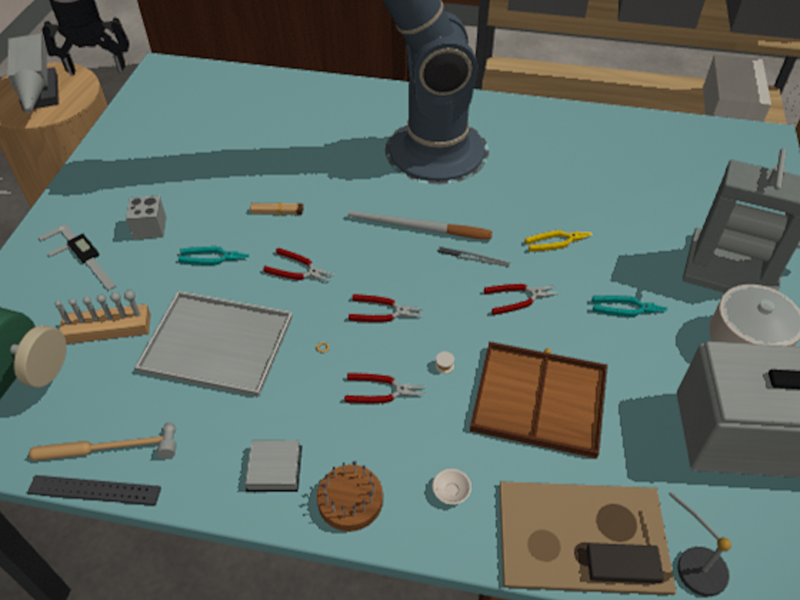

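The pictures show four red-handled pairs in top0 at (407,192), (430,286), (540,325) and (293,335). The look-alikes are turquoise at (178,348) and (640,320), and yellow at (255,433). Two other things could confuse the search: tweezers at (348,387) and the orange-handled tool at (597,413). The till is at (260,217) with its knob at (257,268), so its -x end faces the robot. The pan is at (584,211).

```bash
cat > h.py <<'E'
import numpy as np, cv2
from scipy.spatial.transform import Rotation as R
def ray_plane(s,uv,z):
    K,T=s["mtx"],s["camera_from_world"]; uv=np.atleast_2d(np.asarray(uv,float))
    d=np.c_[uv,np.ones(len(uv))]@np.linalg.inv(K).T@T[:3,:3]; c=-T[:3,:3].T@T[:3,3]
    return c+d*((z-c[2])/d[:,2])[:,None]
def ortho(s,z,x0,x1,y0,y1,ppm):
    "rectified view of plane z: rows down = -x, columns right = -y"
    w,h=int((y1-y0)*ppm),int((x1-x0)*ppm)
    rr,cc=np.mgrid[0:h,0:w]; P=np.stack([x1-rr/ppm,y1-cc/ppm,np.full(rr.shape,z)],-1)@s["camera_from_world"][:3,:3].T+s["camera_from_world"][:3,3]
    uv=P@s["mtx"].T; uv=(uv/uv[...,2:]).astype(np.float32)
    return cv2.remap(s["pixels"],uv[...,0],uv[...,1],cv2.INTER_CUBIC)
def redmask(im):
    h=cv2.cvtColor(im,cv2.COLOR_RGB2HSV); return (((h[...,0]<8)|(h[...,0]>172))&(h[...,1]>140)&(h[...,2]>40)).astype(np.uint8)
def down(yaw):
    "tool pointing down, tool x axis at yaw in world"
    return (R.from_euler('z',yaw)*R.from_euler('x',np.pi)).as_rotvec()
def yaw_of(rv):
    x=R.from_rotvec(rv).apply([1,0,0]); return np.arctan2(x[1],x[0])
E
python3 - <<'E'
from h import *
s=dict(np.load("top0.npz")); m=redmask(s["pixels"])
n,l,st,c=cv2.connectedComponentsWithStats(m)
for i in range(1,n):
    if st[i,4]<25: continue
    r,cc=np.nonzero(l==i); P=ray_plane(s,np.c_[cc,r],0.012)[:,:2]
    (cx,cy),(w,h),a=cv2.minAreaRect(P.astype(np.float32)); 
    print(i,st[i,4],np.round(c[i]*800/560),"ctr",np.round(P.mean(0),3),"box",round(w,3),round(h,3),round(a,1))
px=lambda L:np.array(L)*.7
print("till rim",ray_plane(s,px([[205,170],[321,170],[198,266],[316,267],[264,172],[258,266]]),.018).round(3).tolist())
print("knob",ray_plane(s,px([257,268]),.012).round(3))
print("pan rim",ray_plane(s,px([[519,163],[647,163],[520,260],[650,260]]),.017).round(3).tolist())
im=ortho(s,.012,.45,.82,-.22,.3,1500); cv2.imwrite("pics/o1.png",im[:,:,::-1])
im=ortho(s,.018,.57,.88,-.42,.36,1000); cv2.imwrite("pics/o2.png",im[:,:,::-1])
E
```

```text
1 69 [416. 180.] ctr [ 0.679 -0.005] box 0.009 0.076 11.1
2 73 [419. 203.] ctr [ 0.636 -0.01 ] box 0.009 0.076 4.7
3 68 [439. 273.] ctr [ 0.508 -0.04 ] box 0.008 0.076 10.8
8 57 [296. 319.] ctr [0.435 0.209] box 0.008 0.076 29.2
9 87 [550. 313.] ctr [ 0.433 -0.228] box 0.075 0.007 88.4
10 90 [546. 341.] ctr [ 0.386 -0.219] box 0.077 0.01 72.2
11 29 [315. 341.] ctr [0.395 0.176] box 0.005 0.039 21.9
till rim [[0.708, 0.372, 0.018], [0.701, 0.163, 0.018], [0.533, 0.38, 0.018], [0.525, 0.173, 0.018], [0.701, 0.265, 0.018], [0.529, 0.274, 0.018]]
knob [[0.527 0.278 0.012]]
pan rim [[0.702, -0.189, 0.017], [0.694, -0.413, 0.017], [0.526, -0.181, 0.017], [0.52, -0.404, 0.017]]
```

View pics/o1.png

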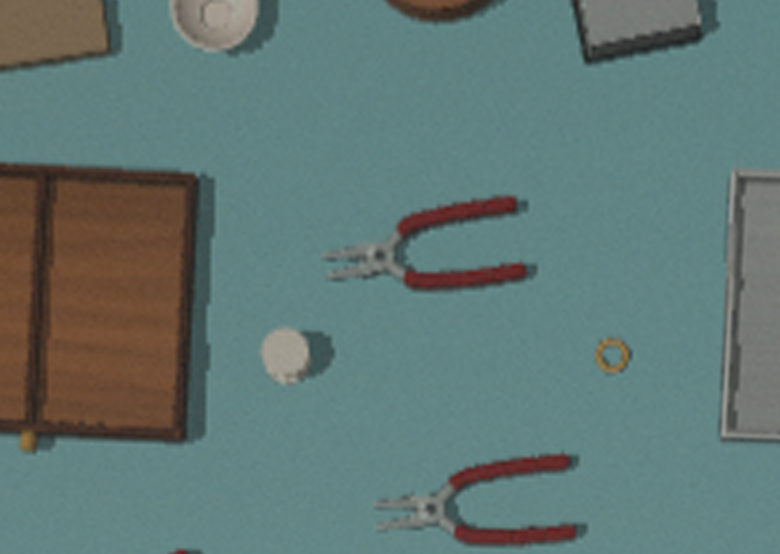

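View pics/o2.png

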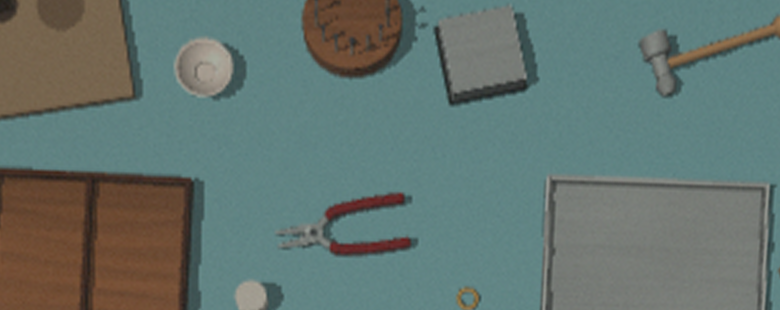

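The rectified crops show clean pairs with rivets at about (380,255) and (432,508) in o1. The till and pan measure 176x208 and 175x224 mm, which matches their stated sizes. I'll take a closer wrist view over the first pair, and probe the bench for fingertip height.

```bash
cat >> h.py <<'E'
def measure(s,near,rad=.11,z=.012):
    "grasp point, tip yaw, from the two red handles near a point"
    ppm=2000; x0,x1,y0,y1=near[0]-rad,near[0]+rad,near[1]-rad,near[1]+rad
    im=ortho(s,z,x0,x1,y0,y1,ppm); m=cv2.morphologyEx(redmask(im),cv2.MORPH_CLOSE,np.ones((7,7)))
    n,l,st,c=cv2.connectedComponentsWithStats(m)
    k=[i for i in range(1,n) if st[i,4]>.45*.076*.010*ppm**2]
    H=[]
    for i in sorted(k,key=lambda i:np.hypot(*(c[i]-rad*ppm)))[:2]:
        r,cc=np.nonzero(l==i); H.append(np.c_[x1-r/ppm,y1-cc/ppm])
    A,B=[h.mean(0) for h in H]
    d=np.array([-(B-A)[1],(B-A)[0]]); d/=np.hypot(*d)
    # jaws are at the end where the handles converge
    f=[np.percentile(h@d,[0,12,88,100]) for h in H]
    nrm=np.array([-d[1],d[0]])
    gap=lambda lo:abs(np.mean((H[0]@nrm)[(H[0]@d<f[0][1]) if lo else (H[0]@d>f[0][2])])-np.mean((H[1]@nrm)[(H[1]@d<f[1][1]) if lo else (H[1]@d>f[1][2])]))
    if gap(True)<gap(False): d=-d; nrm=-nrm
    rear=np.mean([np.percentile(h@d,0.5) for h in H]); front=np.mean([np.percentile(h@d,99.5) for h in H])
    mid=(A+B)/2; g=mid+d*(rear+.060-mid@d)
    at=np.concatenate([(h@nrm)[abs((h-g)@d)<.003] for h in H])
    return g,np.arctan2(d[1],d[0]),dict(red_len=front-rear,width=np.ptp(at),off=(at.max()+at.min())/2-g@nrm),im
E
python3 - <<'E'
from h import *; from plant import *
print(get_qpos().round(3) if hasattr(get_qpos(),'round') else get_qpos(), yaw_of(get_tool_rot()))
g0=np.array([.6573,-.009]) 
for y in (1.7,1.7-np.pi):
    for p in ([*g0,.25],[*g0,.04],[.41,-.21,.04],[.415,.19,.04],[.52,-.05,.04]):
        q=solve_ik(p,down(y)); print(y,p,None if q is None else np.round(q,2))
move_ptp([.60,-.009,.27],down(1.7-np.pi) if solve_ik([.6,-.009,.27],down(1.7)) is None else down(1.7))
s=snapshot("wrist"); np.savez("w1.npz",**s); cv2.imwrite("pics/w1.png",s["pixels"][:,:,::-1])
print(get_time(),np.round(get_qpos(),2))
try:
    g,y,i,im=measure(s,g0); print(g,y,i)
except Exception as e: print(e)
E
```

```text
[ 1.249  0.469 -0.049  1.534  0.024  1.141 -0.082] 0.2928641008974924
1.7 [np.float64(0.6573), np.float64(-0.009), 0.25] [ 0.45  0.55 -0.74  1.56  0.39  1.19 -0.24]
1.7 [np.float64(0.6573), np.float64(-0.009), 0.04] [ 0.37  0.77 -0.62  1.71  0.57  0.85 -0.38]
1.7 [0.41, -0.21, 0.04] [ 0.74  0.5  -0.45  2.19  0.41  0.54  0.12]
1.7 [0.415, 0.19, 0.04] [-0.01  0.53 -0.63  2.19  0.57  0.59 -0.94]
1.7 [0.52, -0.05, 0.04] [ 0.43  0.59 -0.54  2.04  0.49  0.64 -0.31]
-1.4415926535897932 [np.float64(0.6573), np.float64(-0.009), 0.25] [-0.74  0.67  1.11  1.63 -0.63  1.24 -2.52]
-1.4415926535897932 [np.float64(0.6573), np.float64(-0.009), 0.04] [-0.72  1.    1.1   1.78 -1.03  1.06 -2.23]
-1.4415926535897932 [0.41, -0.21, 0.04] [ 0.29  0.46  0.11  2.21 -0.11  0.48 -2.53]
-1.4415926535897932 [0.415, 0.19, 0.04] [ 0.36  0.81 -1.18  2.17  1.02  0.91  1.81]
-1.4415926535897932 [0.52, -0.05, 0.04] [-0.75  0.85  1.1   2.11 -1.04  0.89 -2.03]
2.8167 [ 0.49  0.43 -0.73  1.67  0.31  1.16 -0.2 ]
[0.65372205 0.01598934] 1.6940946075044105 {'red_len': np.float64(0.07829046995952589), 'width': np.float64(0.05004661123727927), 'off': np.float64(0.00044614905611517486)}
```

View pics/w1.png

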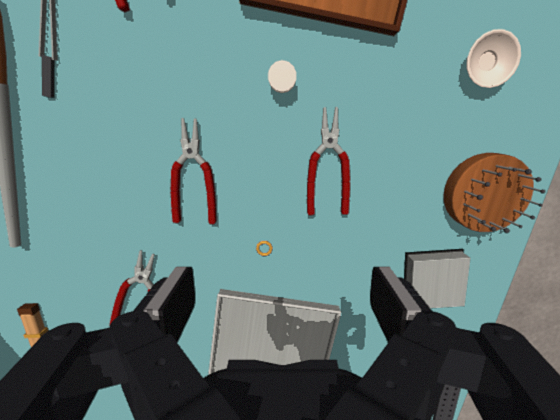

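The wrist view shows the pair at (330,165) red, with its rivet at (330,140) and tips pointing to +y. It is clearly the first target. I'll probe the fingertip height on bare bench at (0.735, 0), then grasp this pair.

```bash
sed -i 's/rear+.060-mid/rear+.0572-mid/' h.py; python3 - <<'E'
from h import *; from plant import *
s=dict(np.load("w1.npz"))
print("rivets",ray_plane(s,[[330,140],[190,150]],.014).round(4).tolist())
for n in ([.657,.01],[.51,-.03]): print(measure(s,n)[:3])
gripper_to(.65); move_ptp([.735,0,.06],down(1.7)); print("w",get_grip_width())
F0=np.array(get_contact_force()); z=.06
while z>.018:
    z-=.002; movel([.735,0,z],speed=.1); f=np.array(get_contact_force())-F0
    if abs(f[2])>3: break
print("touch z",get_tcp_pos(),f)
movel([.735,0,.08]); gripper_to(1.0); print(get_time())
E
```

```text
rivets [[0.649, 0.049, 0.014], [0.4826, 0.0158, 0.014]]
(array([0.65416585, 0.01320523]), np.float64(1.6893404167411332), {'red_len': np.float64(0.0783721467102409), 'width': np.float64(0.05059522681596107), 'off': np.float64(0.0003663620789288169)})
(array([ 0.48519287, -0.02035901]), np.float64(1.6835134115453028), {'red_len': np.float64(0.0780418526677174), 'width': np.float64(0.05256984436750706), 'off': np.float64(-0.00012060630138255313)})
w 0.6482974023710617
touch z [7.35363236e-01 9.51656881e-05 2.10812302e-02] [-0.68215443 -0.91105896  5.47230217]
10.1667
```

```bash
cat > act.py <<'E'
from h import *; from plant import *
TILL=(np.array([.617,.272]),-.043); PAN=(np.array([.6105,-.297]),-.040)
def pick(near,hover=None,meas=True):
    if hover is not None:
        move_ptp([*hover,.27],down(1.7)); s=snapshot("wrist"); np.savez("last.npz",**s)
    else: s=dict(np.load("last.npz"))
    g,y,i,_=measure(s,near); print("meas",g.round(4),round(y,3),{k:round(float(v),4) for k,v in i.items()})
    assert .07<i["red_len"]<.083 and .046<i["width"]<.059 and abs(i["off"])<.003
    if get_grip_width()<.97: gripper_to(1.0)
    move_ptp([*g,.10],down(y)); movel([*g,.026],speed=.1)
    gripper_to(0.0); w=get_grip_width(); print("width",w,w*85,"finger",get_finger_force(),"F",np.round(get_contact_force(),2))
    sleep(.2); print("again",get_grip_width())
    movel([*g,.15],speed=.12); print("lifted",get_grip_width(),get_finger_force(),np.round(get_contact_force(),2),"t",get_time())
    return get_grip_width()
def place(tray,ly,flip=False,lx=-.0085,dopen=.10):
    c,yw=tray; 
    off=np.array([-lx if flip else lx,ly]); Rm=np.array([[np.cos(yw),-np.sin(yw)],[np.sin(yw),np.cos(yw)]])
    p=c+Rm@off; ty=yw+(np.pi if flip else 0)
    move_ptp([*p,.13],down(ty)); movel([*p,.048],speed=.12); movel([*p,.0325],speed=.04)
    sleep(.2); print("pre-release F",np.round(get_contact_force(),2),"w",get_grip_width())
    gripper_to(get_grip_width()+dopen); sleep(.1); print("open",get_grip_width())
    movel([*p,.13],speed=.12); print("placed",p.round(3),"t",get_time())
E
python3 - <<'E'
from act import *
import shutil; shutil.copy("w1.npz","last.npz")
pick([.657,.01])
for t,ly in ((TILL,.05),(TILL,-.05),(PAN,.052),(PAN,-.052)):
    for fl in (0,np.pi):
        c,yw=t; q=solve_ik([*(c+[0,ly]),.033],down(yw+fl)); print(ly,fl,None if q is None else np.round(q,2))
s=snapshot("scene"); cv2.imwrite("pics/s1.png",s["pixels"][:,:,::-1])
E
```

```text
meas [0.6542 0.0132] 1.689 {'red_len': 0.0784, 'width': 0.0506, 'off': 0.0004}
width 0.5861119999844733 49.81951999868023 finger 61.01389100309461 F [-1.33 -0.46  6.24]
again 0.5844828706683398
lifted 0.5838862965028044 61.910770058166236 [-0.64  0.55 -1.77] t 13.3
0.05 0 [-0.39  0.74 -0.22  1.63  0.21  0.79 -2.32]
0.05 3.141592653589793 [ 0.01  0.93 -0.89  1.6   0.82  1.02  0.39]
-0.05 0 [-0.25  0.7  -0.23  1.74  0.22  0.73 -2.2 ]
-0.05 3.141592653589793 [ 0.17  0.88 -0.89  1.71  0.82  0.96  0.48]
0.052 0 [ 0.47  0.7  -0.22  1.73  0.21  0.74 -1.47]
0.052 3.141592653589793 [ 0.9   0.89 -0.9   1.7   0.83  0.97  1.21]
-0.052 0 [ 0.6   0.75 -0.22  1.61  0.21  0.8  -1.31]
-0.052 3.141592653589793 [ 1.    0.94 -0.89  1.58  0.82  1.03  1.4 ]
```

View pics/s1.png

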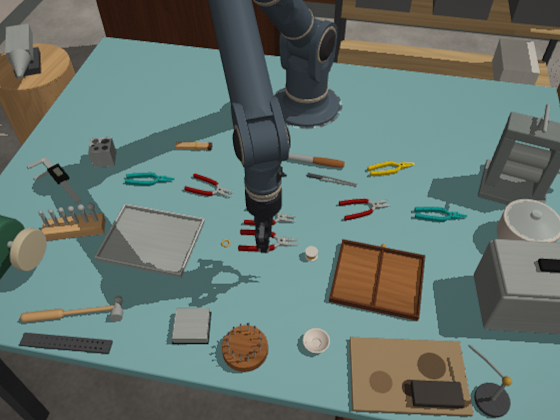

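Width stays at 49.8 mm under 61 N, against 50.6 mm measured lying, so pair 1 is seized and goes to the pan. The picture shows it lifted in the gripper at (265,240).

```bash
sed -i 's/\.026\],speed/.028],speed/' act.py; python3 - <<'E'
from act import *
place(PAN,-.052)
E
sed -i 's/\.0325\],speed/.0345],speed/' act.py
python3 - <<'E'
from act import *
pick([.49,-.02],hover=[.44,-.02])
E
```

```text
pre-release F [-3.03  0.44  6.89] w 0.5873147243821896
open 0.6879005705289853
placed [ 0.6   -0.349] t 17.6083
meas [ 0.4835 -0.0207] 1.642 {'red_len': 0.0783, 'width': 0.0517, 'off': 0.0004}
width 0.4663392473599198 39.63883602559318 finger 59.928844585083425 F [-0.86 -0.43  9.82]
again 0.46133006631365836
lifted 0.4669759062685422 60.37986585404724 [-0.55  0.43 -0.59] t 22.9833
```

Pair 2 closed to the fully shut width (about 40 mm, from 52), so it is free and goes in the till's +y lane.

```bash
python3 - <<'E'
from act import *
place(TILL,.05)
s=snapshot("top"); np.savez("top1.npz",**s)
a=ortho(s,.018,.5,.73,.15,.40,1500); b=ortho(s,.018,.5,.73,-.43,-.17,1500)
cv2.imwrite("pics/p1.png",np.hstack([a,b])[:,:,::-1])
E
```

```text
pre-release F [-1.21 -0.42  5.05] w 0.4637263226683229
open 0.5628343812342802
placed [0.611 0.322] t 27.55
```

View pics/p1.png

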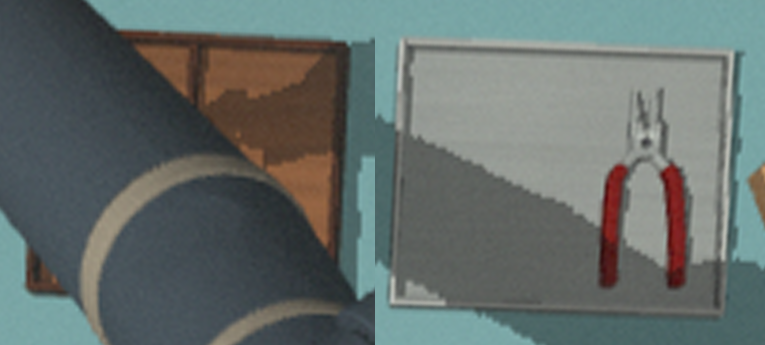

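The pan crop shows pair 1 at (645,190), lying flat inside and clear of the walls. Next is the left pair.

```bash
python3 - <<'E'
from act import *
pick([.415,.185],hover=[.45,.13])
s=snapshot("top"); np.savez("top2.npz",**s)
E
```

```text
meas [0.4036 0.2209] 1.984 {'red_len': 0.0777, 'width': 0.0531, 'off': 0.0001}
width 0.4702919193686099 39.97481314633184 finger 59.62598741054535 F [-1.13 -1.73 11.24]
again 0.4647042096071074
lifted 0.467375317529621 60.39332628250122 [-0.43 -0.18 -0.32] t 33.35
```

It is free too (53 to 40 mm), so it goes in the -y lane. Then I'll pick the last pair.

```bash
python3 - <<'E'
from act import *
place(TILL,-.05)
pick([.41,-.215],hover=[.45,-.25])
E
```

```text
pre-release F [-0.9  -0.88  5.23] w 0.4620438533566771
open 0.5614049245023665
placed [0.606 0.222] t 37.6583
meas [ 0.413  -0.2029] 1.387 {'red_len': 0.0777, 'width': 0.0533, 'off': 0.0002}
width 0.6209879396190616 52.78397486762024 finger 59.614515881985426 F [-2.92  1.1  13.68]
again 0.6195566592675879
lifted 0.6184988212734117 62.29299237951636 [-0.36  0.19 -0.62] t 43.8
```

The last pair is seized (53 mm under 60 N), so it goes in the pan's +y side. Then I'll move the arm clear and look.

```bash
python3 - <<'E'
from act import *
place(PAN,.052)
move_ptp([.5,-.05,.3],down(.3))
s=snapshot("top"); np.savez("top3.npz",**s)
a=ortho(s,.018,.5,.73,.15,.40,1500); b=ortho(s,.018,.5,.73,-.43,-.17,1500)
cv2.imwrite("pics/p2.png",np.hstack([a,b])[:,:,::-1])
# heights of red handle tops
from plant import snapshot
K,T=s["mtx"],s["camera_from_world"]; m=cv2.erode(redmask(s["pixels"]),np.ones((2,2)))
n,l,st,c=cv2.connectedComponentsWithStats(m)
for i in range(1,n):
    if st[i,4]<12: continue
    r,cc=np.nonzero((l==i)&(s["z_map"]>0)); z=s["z_map"][r,cc]
    P=(np.c_[cc,r,np.ones(len(r))]@np.linalg.inv(K).T*z[:,None]-T[:3,3])@T[:3,:3]
    A=np.c_[P[:,:2]-P[:,:2].mean(0),np.ones(len(P))]; print(P.mean(0).round(3),"n",len(P),"z rms fit",np.round(np.median(P[:,2]),4), "slope",np.linalg.lstsq(A,P[:,2],rcond=None)[0][:2].round(3))
E
```

```text
pre-release F [-2.58  0.73  6.9 ] w 0.6210333123724646
open 0.7158044836786714
placed [ 0.604 -0.245] t 47.8417
[ 0.585 -0.222  0.019] n 63 z rms fit 0.0188 slope [0.029 0.269]
[ 0.582 -0.269  0.019] n 72 z rms fit 0.0187 slope [-0.019  0.356]
[ 0.577 -0.328  0.019] n 77 z rms fit 0.0188 slope [0.021 0.201]
[ 0.578 -0.371  0.018] n 93 z rms fit 0.0185 slope [-0.015  0.346]
[0.587 0.335 0.018] n 63 z rms fit 0.0184 slope [0.004 0.051]
[0.588 0.306 0.018] n 65 z rms fit 0.0187 slope [ 0.002 -0.175]
[0.587 0.235 0.018] n 67 z rms fit 0.0184 slope [ 0.015 -0.279]
[0.583 0.207 0.019] n 58 z rms fit 0.0191 slope [-0.075 -0.498]
```

View pics/p2.png

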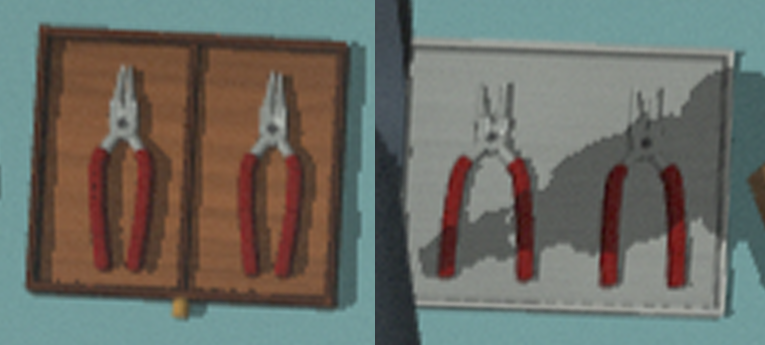

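Both free pairs lie closed, one per lane, at (122,170) and (270,175). Both seized pairs lie apart in the pan at (490,185) and (645,190). The handle tops are all at about 19 mm along their length, so everything is flat on the floor, and nothing touches a wall.

```bash
python3 -c "
from plant import *
print(job_done(),get_time())"
```

```text
the job is handed in; nothing more can be done
the job is handed in; nothing more can be done
```

All four pairs are sorted and the job is handed in, with about 48 s on the robot's clock at the last placement: two free pairs lie closed in the till, one per lane, and two seized pairs lie flat and apart in the repair pan.

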